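# Count the piece and hold the length stop at its mark

### The arm

A 6-joint arm with a two-finger parallel gripper is mounted at the origin on a cart in front of the work surface, level with it; the furniture and walls round the work are solid. World frame = base frame: x ahead of the robot, y to its left, z up, the work surface at z = 0. Lengths are in m, angles in rad, forces in N, time in s.
With the tool pointing down it reaches from about 0.35 to 0.85 m from the base axis. Payload 8.1 kg.
Tool frame: the origin (TCP) lies at the very end of the fingers, on their centre line; the grasp point (between the pads) lies 19 mm behind it; z points along the fingers, y is the line along which they close (so a half turn about z gives the same grasp; the last joint's range is limited). The gripper opens to 85 mm and grips with 20 to 120 N. Pads are 22 mm wide; open, the fingers measure 114 mm over their backs; the gripper's body (76 mm by 85 mm) begins 54 mm behind the grasp point. The pads swing forward as they close: fully open they stand 13 mm farther back than shut.
Start: joints at [-1.362, 0.13, 1.488, -0, 1.523, -0.085], TCP at [0.174, -0.574, 0.231] pointing down, gripper open.
Joint ranges: [-2.96, 2.96], [-0.89, 2.26], [0.02, 2.5], [-1.34, 4.48], [0, 2.73], [-2.66, 2.66]. Speed limits (rad/s): [2.39, 2.39, 2.79, 3.14, 3.14, 3.14].

### API

Orientations are given as a rotation vector (axis times angle).
In Python, from rig import monitor, viewer, env gives the robot as it stands.
- The arm moves only by the tool servo_tool, never from a script. Its argument "increments" is a list of rows, each a list of 3 entries, a list of its own where there are three numbers: the shift along the tool's x, y, z as a fraction of full scale, then the turn, a rotation vector about the tool's x, y, z as a fraction of full scale, then the opening, from -1 (shut) to 1 (fully open), so that 0 is half open. A call has 1 to 20 rows; each row shifts and turns the commanded pose from where the row before left it, along the tool's axes as they then stand; what a row does not reach is not made up. Full scale, the value 1, is 20 cm for a shift and 6 degrees for a turn. A row lasts 1/12 s, in which the tool goes at most 41.7 mm and 7.16 degrees, less where a joint would pass 70% of its speed; a pose out of reach is approached as far as the arm can. A call with a number of a shift or a turn outside -1 to 1 is refused whole. A call with a gripper value outside its range is refused whole. The fingers move at their own pace and stop on an object; "grip_force" is the grip in N (left out, the last holds). Time passes only in rows, so rows that do not move let the fingers close. It gives the time, the measured TCP pose, the force, the opening and the grip force at its end, in the units of the state.
- monitor.state(): the state, without advancing time (a new reading comes with each control period).
- viewer.read_camera(name): name is "scene" or "top"; returns the picture (480x640x3 uint8, red, green, blue); there is no depth.
- viewer.camera_params(name): a dict with "intrinsics" (3x3 intrinsics, pixels), "R" (3x3) and "t" (3): a world point X has camera coordinates R X + t. Camera axes: x right, y down, z forward; pixel columns grow to the right and rows downward; lengths in m; the calibration is good to about 2 mm. A picture is of the moment at which its call begins. camera_params takes no time and is no camera call.
- env.hand_in(): hands the job in; it is judged then, once.
The state is a dict: "time_s": time; "q": joint angles; "dq": joint speeds; "joint_efforts": joint torques, N m; "position": TCP position; "tool_rot": TCP orientation; "force": force on the tool from outside, world axes, zero at the start; "torque": the same for the moment, N m; "grip_width": opening from 0.0 (shut) to 1.0 (fully open); "grasp_force": force on a finger pad.
Only numpy, scipy, OpenCV 4.12 (cv2) and the standard library are available. Lean on these libraries where they do the work, as an engineer would, in place of code of your own. Each camera call takes 0.05 s, during which the arm holds its last target. There are 200 camera calls.

### The job

Count off the finished piece on the stroke counter: swing its sprung lever all the way to its stop and let it spring back. Then set the length stop for the next cut: squeeze the lock button in the side of its grip block and draw the telescoping arm out until its pointer lines up with the line on the marker clip of the scale. Finish while still holding the arm there against its return spring; leave the marker clip and the loose tools where they are.

Things in the scene. Friction and masses are not known exactly. Their poses are not given: they have to be found in the camera images.
- gauge: length-stop gauge fixed to the worktop: dark base plate 400 x 120 x 12 mm carrying an aluminium sleeve (28 mm square, top at height 48) with a telescoping steel arm. Origin: centre of the plate's underside. x: the way the arm draws out; y: across, to the left; z up. Scale with black marks each 10 mm (long each 50) at y = -36 to -58. Beside the grip block's path all is under 44 mm high.
- stop_arm (a joint): how far the telescoping arm is drawn out, m: 0 home (locked at the start), 0.13 fully out. A return spring pulls it home with about 2 N at home and 4 N fully out: let go, it runs back, stops about 14 mm short of home and can be squeezed and drawn out again.
- grip_point (a point): middle of the arm's black grip block, 62 mm above the worktop; at home at gauge x -25, y 0 mm; moves along gauge x. The block is 32 mm long (gauge x), spans heights 24 to 84 mm and is gripped across gauge y: 40 mm wide over the lock button, 35 mm (centred here) when that is squeezed in. The arm's end plate, top at height 46 mm, stands 40 mm ahead.
- lock_button (a joint): grey thumb button (24 mm long, heights 44 to 78 mm) on the +y side of the grip block, m pressed: 0 out, 0.005 fully in, which takes 6 N. Its latch tooth catches behind a steel post on the plate: the arm can leave home only with the button pressed at least 0.004. A gripper closing on the block across gauge y squeezes it in.
- pointer_tip (a point): tip of the pointer at the end of the arm, 43 mm ahead of the grip point in gauge x, at y = -34.5 mm, 17.5 mm above the worktop. It moves with the arm.
- marker_line (a point): inner end of the light line across the marker clip on the scale (dark clip 14 x 26 mm, top at height 25 mm, small round steel screw on its outer side). The pointer is at the mark when pointer_tip and marker_line have the same x in the gauge's frame (same y and height always).
- marker (a joint): where the marker clip stands on the scale, m: the value of joint stop_arm at which the pointer is level with its line. The clip slides stiffly (6 N) and must stay where it is.
- counter: stroke counter fixed to the worktop: grey box 54 x 74 x 40 mm (x, y, z) on a base plate 74 x 84 mm, four white number wheels in its -x face. Origin: centre of the underside; z up. The lever lies on its top.
- counter_lever (a joint): advance lever of the counter, rad: 0 at rest, 0.9 at its stop, turning anticlockwise seen from above; sprung back to 0, about 1 N at the post at rest and 2.5 N at the stop.
- lever_post (a point): centre of the top of the lever's upright black finger post: 13 mm diameter, heights 45 to 89 mm, 55 mm from the hinge axis. At rest it lies at (-50, +24) mm in the counter's frame, at the stop at (-50, -24). The flat lever arm between hinge and post is 10 mm wide, top at height 50 mm.
- lever_hinge (a point): point on the lever's vertical hinge axis, at the height of the post's top, 89 mm above the worktop.
- spanner_19: loose double open-end spanner 158 x 39 x 8 mm, lying flat; origin centre of its underside; to be left alone.
- spare_knob: loose black star knob 46 x 44 x 28 mm; origin centre of its underside; to be left alone.
There are look-alikes about, which are no part of the job. Several things have the shape of the counter; the one meant has the colours described above.

How it is judged:
On the way, in this order (a step that is already met when the one before it is completed fails the run):
1. the counter lever is swung to its stop while the length stop is still home (value of joint counter_lever above 0.84 rad and value of joint stop_arm below 0.01 m), for 0.05 s.
2. the lever is let go and has sprung back (value of joint counter_lever below 0.08 rad and contact force between the fingers and counter_lever below 0.2 N and value of joint stop_arm below 0.01 m), for 0.1 s.
3. the lock button is squeezed in and the arm starts to draw out (value of joint lock_button above 0.0035 m and value of joint stop_arm above 0.015 m and contact force between the fingers and stop_arm above 2 N), for 0.1 s.
At the end, for the whole second after the job is handed in: the fingers hold the drawn-out arm at rest (contact over 2 N, speed under 10 mm/s) with its pointer within 4 mm of the marker clip's line along the scale, and the counter lever is back at rest (under 0.08 rad) (x of pointer_tip in the frame of marker_line between -0.004 and 0.004 m and value of joint stop_arm above 0.04 m and velocity of joint stop_arm between -0.01 and 0.01 m/s and contact force between the fingers and stop_arm above 2 N and value of joint counter_lever below 0.08 rad); the arm keeps its last pose, push and grip.
It fails at once if the marker clip is shifted by more than 3 mm (distance of marker_line from where it was at the start of the episode above 0.003 m).
It fails at once if a loose tool is moved by more than 20 mm (distance of any of spanner_19, spare_knob from where it was at the start of the episode above 0.02 m).
It also fails if it takes over 38 s, if anything falls off the work surface, if the arm or the gripper's body presses on something with over 40 N, if the wrist force passes 120 N, or if a joint passes its speed limit or range.

## Working session

There is one attempt and no reset: what is moved stays moved. The work goes in short steps, Python scripts to look and compute and a tool call to move; the robot and the scene stay as the last step left them, time stands still between calls to the robot, and variables do not carry over. Pictures are saved under pics/ and viewed, at most 10 in all, crops included, and the job is handed in when it is done.

Besides the shell and the picture viewer there is one more tool, called after "Call:" by a JSON object that holds its "op" and its "data". servo_tool: Moves the arm, as the interface text tells. Shift numbers are shares of 20 cm and turn numbers shares of 6 degrees, none past 1 either way. Its arguments: {"type":"object","properties":{"increments":{"type":"array","items":{"type":"array"}},"grip_force":{"type":"number"}},"required":["increments"]}

```bash
mkdir -p pics; cat > h.py <<'E'
import numpy as np, cv2
from rig import monitor, viewer, env
def ray(cam,u,v,z):
    p=viewer.camera_params(cam);K,R,t=[np.array(p[k]) for k in("intrinsics","R","t")]
    c=-R.T@t; d=R.T@np.linalg.solve(K,[u,v,1.]); return c+d*(z-c[2])/d[2]
def proj(cam,X):
    p=viewer.camera_params(cam);K,R,t=[np.array(p[k]) for k in("intrinsics","R","t")]
    x=K@(R@np.array(X)+t); return x[:2]/x[2]
def snap(cam,name): 
    im=viewer.read_camera(cam)[:,:,::-1].copy(); cv2.imwrite(f'pics/{name}.png',im); return im
E
python3 - <<'E'
from h import *
snap('top','top0');snap('scene','scene0')
for c in('top','scene'):
    p=viewer.camera_params(c);print(c,p['intrinsics'],-np.array(p['R']).T@np.array(p['t']))
s=monitor.state();print(s['position'],s['tool_rot'],s['grip_width'],s['time_s'])
E
```

```text
top [[608.34757448   0.         316.81869294]
 [  0.         608.34757448 244.00363478]
 [  0.           0.           1.        ]] [0.28885039 0.09389364 1.42497736]
scene [[524.43126404   0.         313.54049502]
 [  0.         524.43126404 229.94960002]
 [  0.           0.           1.        ]] [0.13869647 0.59768301 0.77847963]
[ 0.17367117 -0.57379285  0.23033951] [-3.10611667e+00 -4.59560000e-01  1.31440630e-04] 0.9971806658083546 0.1
```

View pics/top0.png

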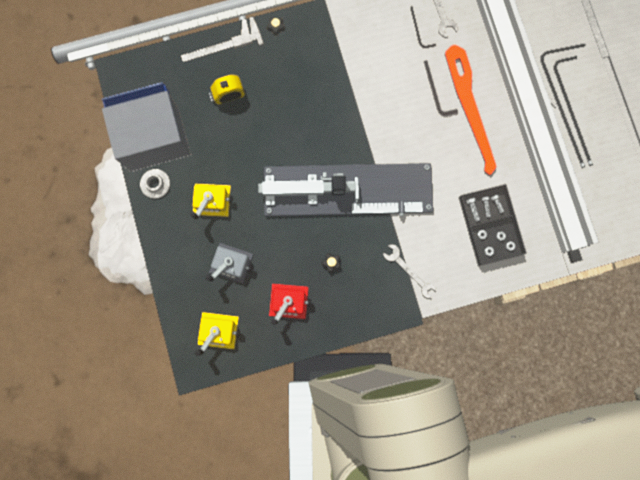

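View pics/scene0.png

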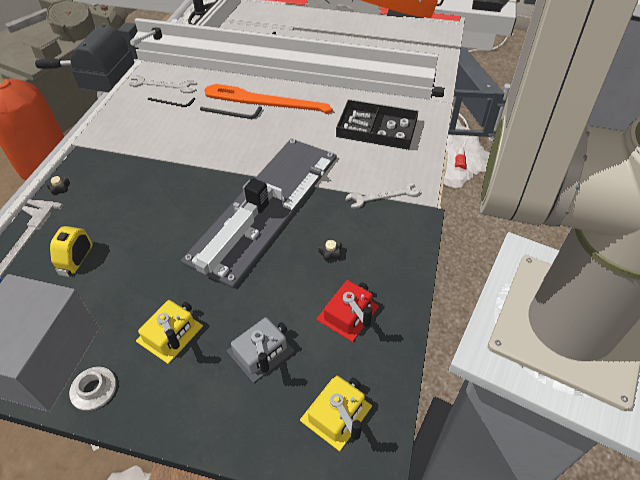

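The top view shows the grey counter at about (232,264), with the gauge at (348,189) and its arm drawing out toward image right. The marker clip is at about (403,208) and the spanner at (410,272). Next I'll enlarge the counter and gauge.

```bash
python3 - <<'E'
from h import *
im=cv2.imread('pics/top0.png')
a=cv2.resize(im[155:225,250:440],None,fx=4.2,fy=4.2,interpolation=cv2.INTER_CUBIC)
b=cv2.resize(im[235:305,195:265],None,fx=4.2,fy=4.2,interpolation=cv2.INTER_CUBIC)
im2=cv2.imread('pics/scene0.png')
c=cv2.resize(im2[310:390,220:310],None,fx=3.675,fy=3.675,interpolation=cv2.INTER_CUBIC)
o=np.zeros((600,798,3),np.uint8);o[:294,:798]=a;o[300:594,:294]=b;o[300:594,300:300+c.shape[1]]=c[:294]
cv2.imwrite('pics/crop1.png',o)
for u,v in((0,0),(100,0),(0,100)): print(ray('top',316+u,244+v,0))
print(proj('top',[0,0,0]))
E
```

```text
[0.46821347 0.0905525  0.        ]
[ 0.46402068 -0.14555259  0.        ]
[0.23512481 0.09469488 0.        ]
[359.6398615  448.33303034]
```

View pics/crop1.png

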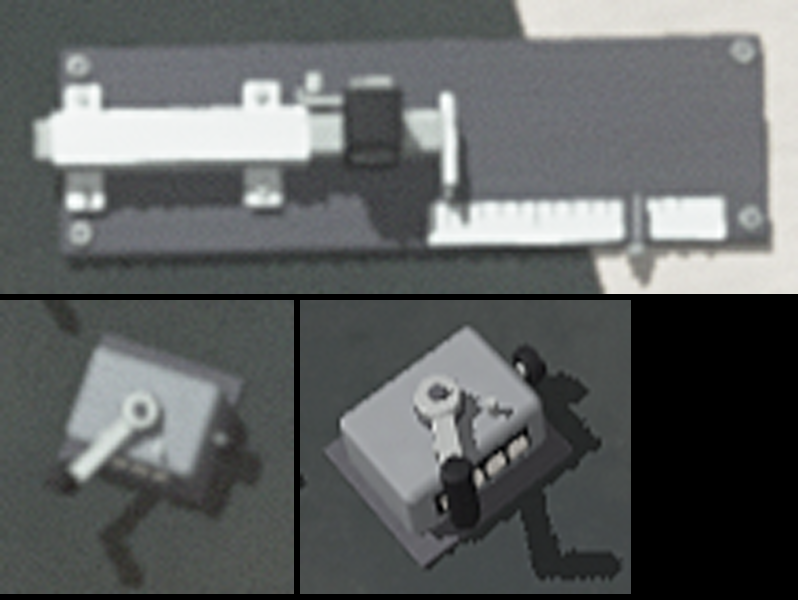

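```bash
cat > m.py <<'E'
from h import *
T=lambda x,y:(250+x/4.2,155+y/4.2)
B=lambda x,y:(195+x/4.2,235+(y-300)/4.2)
C=lambda x,y:(220+(x-300)/3.675,310+(y-300)/3.675)
s=[ray('top',*T(x,y),.013) for x,y in((78,65),(742,50),(750,217),(80,232))]
O=np.mean(s,0)[:2]; d=(s[1]+s[2]-s[0]-s[3])[:2]; g=np.arctan2(d[1],d[0]); 
gx=np.array([np.cos(g),np.sin(g)]); gy=np.array([-gx[1],gx[0]])
loc=lambda p:((p[:2]-O)@gx*1e3,(p[:2]-O)@gy*1e3)
print('O',O,'yaw',g,[np.round(loc(p)) for p in s])
for n,u,v,z in(('blocktop',374,125,.084),('endplate',448,140,.046),('clip top',638,222,.025),('clip in',638,196,.025),('ptr',453,193,.0175)): print(n,loc(ray('top',*T(u,v),z)))
print('block world',O-.025*gx)
h=ray('top',*B(140,410),.053);p=ray('top',*B(65,483),.089)
h2=ray('scene',*C(437,393),.053);p2=ray('scene',*C(457,466),.089)
print(h,p,np.linalg.norm((h-p)[:2]));print(h2,p2,np.linalg.norm((h2-p2)[:2]))
cb=[ray('top',*B(x,y),.04) for x,y in((100,345),(222,385),(190,478),(72,435))]
print(np.round(cb,3),np.mean(cb,0))
E
python3 m.py
```

```text
O [0.59761831 0.01190039] yaw -1.5654961618987575 [array([-188.,   48.]), array([188.,  48.]), array([188., -48.]), array([-188.,  -48.])]
blocktop (np.float64(-24.66255220619728), np.float64(-6.487732943474409))
endplate (np.float64(17.492214129502724), np.float64(-7.288012476806745))
clip top (np.float64(123.29252499533891), np.float64(-51.637155034586584))
clip in (np.float64(123.89139495446595), np.float64(-36.93428969555257))
ptr (np.float64(21.43176497477017), np.float64(-31.393171064736734))
block world [0.5974858  0.03690004]
[0.42583787 0.28986554 0.053     ] [0.38458194 0.32393489 0.089     ] 0.05350487929543344
[0.42695017 0.2906784  0.053     ] [0.38789844 0.32902307 0.089     ] 0.05472980811515603
[[0.463 0.314 0.04 ]
 [0.44  0.247 0.04 ]
 [0.39  0.265 0.04 ]
 [0.414 0.329 0.04 ]] [0.42673554 0.28847169 0.04      ]
```

The numbers agree with each other. The gauge origin is at (0.598, 0.012) with yaw -89.7°, and the screws fall at ±188/±48. The hinge is at (0.4265, 0.290) with the post 54 mm away, and counter yaw is about -17°. The marker is at a draw of about 0.103–0.106. I'll turn the tool and start moving.

Call:
{"op": "servo_tool", "data": {"increments": [[[0, 0, 0], [0, 0, -0.937], -1], [[0, 0, 0], [0, 0, -0.937], -1], [[0, 0, 0], [0, 0, -0.937], -1], [[0, 0, 0], [0, 0, -0.937], -1], [[0, 0, 0], [0, 0, -0.937], -1], [[0, 0, 0], [0, 0, -0.937], -1], [[0, 0, 0], [0, 0, -0.937], -1], [[0, 0, 0], [0, 0, -0.937], -1], [[0, 0, 0], [0, 0, -0.937], -1], [[0, 0, 0], [0, 0, -0.937], -1], [[0.19, 0.045, 0], [0, 0, 0], -1], [[0.19, 0.045, 0], [0, 0, 0], -1], [[0.19, 0.045, 0], [0, 0, 0], -1], [[0.19, 0.045, 0], [0, 0, 0], -1], [[0.19, 0.045, 0], [0, 0, 0], -1], [[0.19, 0.045, 0], [0, 0, 0], -1], [[0.19, 0.045, 0], [0, 0, 0], -1], [[0.19, 0.045, 0], [0, 0, 0], -1], [[0.19, 0.045, 0], [0, 0, 0], -1], [[0.19, 0.045, 0], [0, 0, 0], -1]], "grip_force": 20}}

```text
time_s: 1.77
position: [0.371, -0.2351, 0.231]
tool_rot: [-2.525, -1.869, 0.0]
force: [-0.2, -0.7, 0.1]
grip_width: 0.0
grasp_force: 0.0
```

```bash
cat >> h.py <<'E'
def delta(p):
    from scipy.spatial.transform import Rotation as Ro
    s=monitor.state();R=Ro.from_rotvec(s['tool_rot']).as_matrix()
    print('pos',np.round(s['position'],4),'xyaw',np.degrees(np.arctan2(R[1,0],R[0,0])),'z',np.round(R[:,2],4),'F',np.round(s['force'],1),'t',s['time_s'],'w',s['grip_width'],s['grasp_force'])
    d=R.T@(np.array(p)-s['position']); print('tool shift frac',np.round(d/.2,3),'rows',np.linalg.norm(d)/.04)
E
python3 -c "
from h import *
delta([.45,-.1,.23]);delta([.3956,.359,.15])"
```

```text
pos [ 0.371  -0.2351  0.231 ] xyaw 73.03775487503617 z [-1.e-04  1.e-04 -1.e+00] F [-0.2 -0.7  0.1] t 1.7667 w 0.0003456850609135611 0.0
tool shift frac [0.762 0.181 0.005] rows 3.914028246032162
pos [ 0.371  -0.2351  0.231 ] xyaw 73.03775487503617 z [-1.e-04  1.e-04 -1.e+00] F [-0.2 -0.7  0.1] t 1.7667 w 0.0003456850609135611 0.0
tool shift frac [ 2.877 -0.749  0.406] rows 15.003623329053775
```

Call:
{"op": "servo_tool", "data": {"increments": [[[0.19, 0.045, 0], [0, 0, 0], -1], [[0.19, 0.045, 0], [0, 0, 0], -1], [[0.19, 0.045, 0], [0, 0, 0], -1], [[0.19, 0.045, 0], [0, 0, 0], -1], [[0.176, -0.0775, 0.033], [0, 0, 0], -1], [[0.176, -0.0775, 0.033], [0, 0, 0], -1], [[0.176, -0.0775, 0.033], [0, 0, 0], -1], [[0.176, -0.0775, 0.033], [0, 0, 0], -1], [[0.176, -0.0775, 0.033], [0, 0, 0], -1], [[0.176, -0.0775, 0.033], [0, 0, 0], -1], [[0.176, -0.0775, 0.033], [0, 0, 0], -1], [[0.176, -0.0775, 0.033], [0, 0, 0], -1], [[0.176, -0.0775, 0.033], [0, 0, 0], -1], [[0.176, -0.0775, 0.033], [0, 0, 0], -1], [[0.176, -0.0775, 0.033], [0, 0, 0], -1], [[0.176, -0.0775, 0.033], [0, 0, 0], -1], [[0, 0, 0], [0, 0, 0], -1], [[0, 0, 0], [0, 0, 0], -1]]}}

```text
time_s: 3.27
position: [0.3931, 0.3573, 0.1506]
tool_rot: [2.521, 1.874, -0.004]
force: [0.5, -1.1, -0.5]
grip_width: -0.005
grasp_force: 0.0
```

```bash
python3 -c "
from h import *
delta([.3956,.359,.058])
im=snap('scene','s1');cv2.imwrite('pics/s1c.png',cv2.resize(im[230:430,150:400],None,fx=3,fy=3))"
```

```text
pos [0.3931 0.3573 0.1506] xyaw 73.25714783338863 z [-0.0023 -0.0017 -1.    ] F [ 0.5 -1.1 -0.5] t 3.2667 w -0.004723222455406728 0.0
tool shift frac [0.013 0.01  0.463] rows 2.3169055762513215
```

View pics/s1c.png

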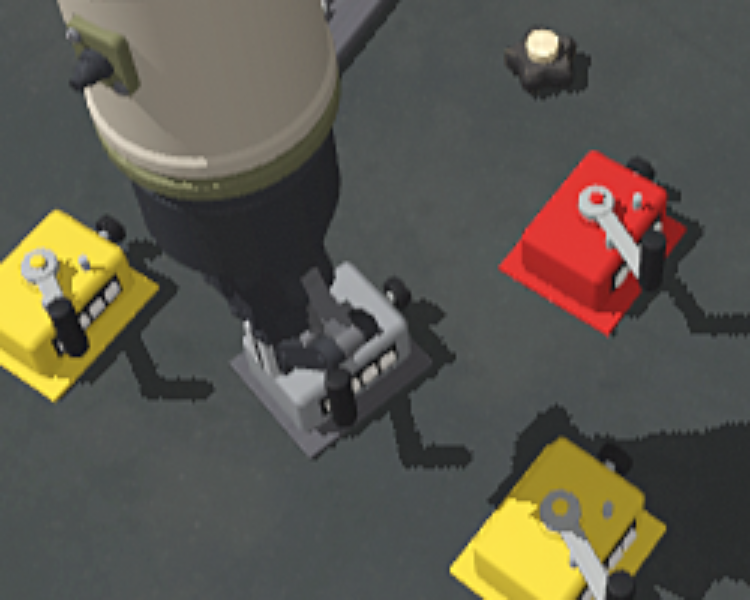

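The gripper is above the counter's near-post side, with the fingers at about (290,345) and the post at (340,395) in the crop. I'll descend and push along -x.

Call:
{"op": "servo_tool", "data": {"increments": [[[0.013, 0.01, 0.154], [0, 0, 0], -1], [[0, 0, 0.154], [0, 0, 0], -1], [[0, 0, 0.154], [0, 0, 0], -1], [[0, 0, 0], [0, 0, 0], -1], [[0, 0, 0], [0, 0, 0], -1], [[-0.05, 0, 0], [0, 0, 0], -1], [[-0.05, 0, 0], [0, 0, 0], -1], [[-0.05, 0, 0], [0, 0, 0], -1], [[-0.05, 0, 0], [0, 0, 0], -1], [[-0.05, 0, 0], [0, 0, 0], -1], [[-0.03, 0, 0], [0, 0, 0], -1], [[0, 0, 0], [0, 0, 0], -1], [[0, 0, 0], [0, 0, 0], -1]]}}

```text
time_s: 4.4
position: [0.3812, 0.3044, 0.0602]
tool_rot: [-2.525, -1.869, -0.002]
force: [1.4, 2.5, 0.7]
grip_width: -0.0
grasp_force: 1.2
```

```bash
python3 -c "
from h import *
delta([.377,.298,.058])
im=snap('scene','s2');cv2.imwrite('pics/s2c.png',cv2.resize(im[280:400,200:320],None,fx=5,fy=5))"
```

```text
pos [0.3812 0.3044 0.0602] xyaw 73.01060461658982 z [ 8.e-04  8.e-04 -1.e+00] F [1.4 2.5 0.7] t 4.4 w -0.00023018967144081522 1.2424535304307938
tool shift frac [-0.037 -0.011  0.011] rows 0.19989908790769162
```

View pics/s2c.png

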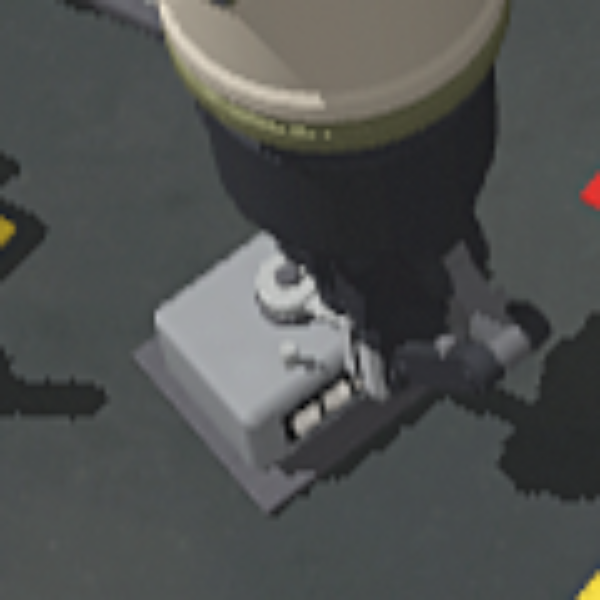

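The lever is swinging, and its arm now points to (375,385). I'll creep on to the stop.

Call:
{"op": "servo_tool", "data": {"increments": [[[-0.012, 0, 0], [0, 0, 0], -1], [[-0.012, 0, 0], [0, 0, 0], -1], [[-0.012, 0, 0], [0, 0, 0], -1], [[0, 0, 0], [0, 0, 0], -1], [[0, 0, 0], [0, 0, 0], -1]]}}

```text
time_s: 4.87
position: [0.3803, 0.3004, 0.0602]
tool_rot: [-2.522, -1.869, -0.01]
force: [8.7, 16.6, -8.3]
grip_width: -0.002
grasp_force: 9.5
```

```bash
python3 -c "
from h import *
im=snap('scene','s3');cv2.imwrite('pics/s3c.png',cv2.resize(im[315:375,230:310],None,fx=9,fy=9,interpolation=cv2.INTER_CUBIC))
h=np.array([.4265,.2903])
for a in (.6,.7,.8,.84,.9):
    q=np.radians(137.5)+a;p=h+.055*np.array([np.cos(q),np.sin(q)]);m=h+.03*np.array([np.cos(q),np.sin(q)])
    print(a,[np.round((proj('scene',[*x,.05])-[230,315])*9) for x in(h,m,p)],np.round((proj('scene',[*p,.089])-[230,315])*9))"
```

```text
0.6 [array([251., 191.]), array([382., 285.]), array([494., 366.])] [480. 253.]
0.7 [array([251., 191.]), array([392., 272.]), array([513., 341.])] [500. 228.]
0.8 [array([251., 191.]), array([402., 258.]), array([530., 316.])] [518. 202.]
0.84 [array([251., 191.]), array([405., 253.]), array([536., 305.])] [524. 191.]
0.9 [array([251., 191.]), array([409., 244.]), array([544., 289.])] [532. 174.]
```

View pics/s3c.png

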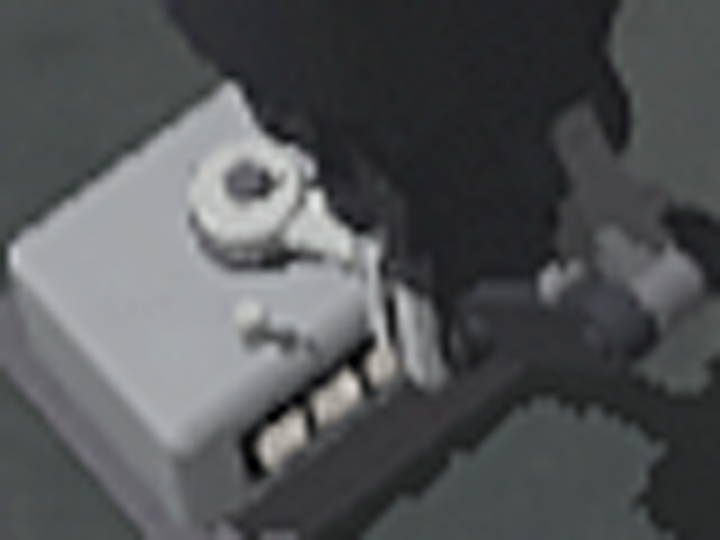

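```bash
python3 -c "
from h import *
h=np.array([.4265,.2903])
for n,u,v in(('stop peg',271.7,338.6),('rest peg',257.2,349.4),('lever now',266.1,340),('lever now2',267.8,341.5)):
    p=ray('scene',u,v,.048)[:2]-h;print(n,np.hypot(*p),np.degrees(np.arctan2(p[1],p[0]))%360)
delta([.377,.298,.058])"
```

```text
stop peg 0.021967319002447843 200.97428636718004
rest peg 0.021721423720225536 120.43269851856242
lever now 0.014267829400003968 186.2329206580465
lever now2 0.01793389356572022 182.05145913202605
pos [0.3803 0.3004 0.0602] xyaw 73.06811125099632 z [ 0.0037  0.0056 -1.    ] F [ 9.4 16.7 -9.2] t 4.9167 w -0.0003787494703213137 9.380561183206737
tool shift frac [-0.016 -0.012  0.011] rows 0.11631260553872724
```

The lever sits at about 182–186°, against its stop peg (predicted stop 186.5°), with a hard 18 N reaction, so it is at its stop. I'll release it by backing off and lifting.

Call:
{"op": "servo_tool", "data": {"increments": [[[0.05, 0, 0], [0, 0, 0], -1], [[0.08, 0, 0], [0, 0, 0], -1], [[0.08, 0, 0], [0, 0, 0], -1], [[0.08, 0, 0], [0, 0, 0], -1], [[0.08, 0, 0], [0, 0, 0], -1], [[0, 0, -0.05], [0, 0, 0], -1], [[0, 0, -0.15], [0, 0, 0], -1], [[0, 0, -0.2], [0, 0, 0], -1], [[0, 0, -0.2], [0, 0, 0], -1], [[0, 0, 0], [0, 0, -0.94], 0.5], [[0, 0, 0], [0, 0, -0.94], 0.5], [[0, 0, 0], [0, 0, -0.94], 0.5]]}}

```text
time_s: 5.92
position: [0.4003, 0.3679, 0.1808]
tool_rot: [2.216, 2.226, 0.0]
force: [-0.3, 0.1, -1.1]
grip_width: 0.422
grasp_force: 0.0
```

```bash
python3 -c "
from h import *
delta([.5975,.0369,.18])
im=snap('scene','s4');cv2.imwrite('pics/s4c.png',cv2.resize(im[300:400,200:320],None,fx=6,fy=6))"
```

```text
pos [0.4003 0.3679 0.1808] xyaw 90.25961633614068 z [ 5.e-04 -3.e-04 -1.e+00] F [-0.3  0.1 -1.1] t 5.9167 w 0.4223401637320099 0.0
tool shift frac [-1.659  0.978  0.005] rows 9.631949899571184
```

View pics/s4c.png

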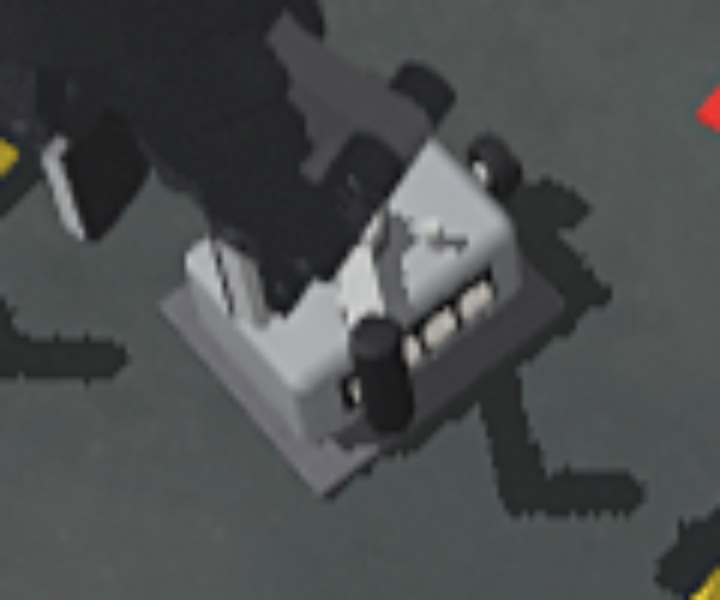

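The lever is back at rest: its post, at (378,370), is on the -x/+y side again. I'll check the lateral position of the block and sleeve, then move to the gauge.

```bash
cat >> m.py <<'E'
print('---')
for n,u,v,z in(('sleeve+',180,108,.048),('sleeve-',180,163,.048),('block+',374,86,.084),('block l',345,120,.084),('block r',402,120,.084)): print(n,np.round(loc(ray('top',*T(u,v),z)),1))
w=lambda x,y,z:[*(O+gx*x+gy*y),z]
for x,y,z in((-.025,.0175,.084),(-.025,-.0175,.084),(-.025,-.0175,.024)): q=proj('top',w(x,y,z));print(np.round((q-[250,155])*4.2,1))
E
python3 m.py | sed -n '/---/,$p'
```

```text
---
sleeve+ [-129.6   13.6]
sleeve- [-130.1  -17.2]
block+ [-24.1  14.9]
block l [-40.1  -3.4]
block r [-9.6 -4.1]
[372.1  81.2]
[373.9 145.2]
[369.9 168.1]
```

Call:
{"op": "servo_tool", "data": {"increments": [[[-0.166, 0.098, 0], [0, 0, 0], 0.5], [[-0.166, 0.098, 0], [0, 0, 0], 0.5], [[-0.166, 0.098, 0], [0, 0, 0], 0.5], [[-0.166, 0.098, 0], [0, 0, 0], 0.5], [[-0.166, 0.098, 0], [0, 0, 0], 0.5], [[-0.166, 0.098, 0], [0, 0, 0], 0.5], [[-0.166, 0.098, 0], [0, 0, 0], 0.5], [[-0.166, 0.098, 0], [0, 0, 0], 0.5], [[-0.166, 0.098, 0], [0, 0, 0], 0.5], [[-0.166, 0.098, 0], [0, 0, 0], 0.5], [[0, 0, 0], [0, 0, 0], 0.5], [[0, 0, 0], [0, 0, 0], 0.5]]}}

```text
time_s: 6.97
position: [0.5959, 0.0338, 0.1789]
tool_rot: [-2.227, -2.214, 0.003]
force: [-1.0, -0.1, -0.2]
grip_width: 0.75
grasp_force: 0.0
```

```bash
python3 -c "
from h import *
delta([.5975,.0369,.045])"
```

```text
pos [0.5959 0.0338 0.1789] xyaw 89.64828990938891 z [-2.4e-03 -4.0e-04 -1.0e+00] F [-1.  -0.1 -0.2] t 6.9667 w 0.7497346918610456 0.0
tool shift frac [0.016 0.009 0.669] rows 3.34871001698005
```

Call:
{"op": "servo_tool", "data": {"increments": [[[0.016, 0, 0.13], [0, 0, 0], 0.5], [[0, 0, 0.13], [0, 0, 0], 0.5], [[0, 0, 0.13], [0, 0, 0], 0.5], [[0, 0, 0.13], [0, 0, 0], 0.5], [[0, 0, 0.13], [0, 0, 0], 0.5], [[0, 0, 0], [0, 0, 0], 0.5], [[0, 0, 0], [0, 0, 0], -1], [[0, 0, 0], [0, 0, 0], -1], [[0, 0, 0], [0, 0, 0], -1], [[0, 0, 0], [0, 0, 0], -1], [[0, 0, 0], [0, 0, 0], -1], [[0, 0, 0], [0, 0, 0], -1], [[0, 0, 0], [0, 0, 0], -1], [[0, 0, 0], [0, 0, 0], -1]], "grip_force": 50}}

```text
time_s: 8.13
position: [0.5979, 0.0398, 0.0523]
tool_rot: [2.22, 2.219, 0.004]
force: [-1.5, 2.4, 7.8]
grip_width: 0.39
grasp_force: 52.3
```

```bash
python3 -c "
from h import *
delta([.5975,.0369,.048])"
```

```text
pos [0.5979 0.0398 0.0523] xyaw 89.98785490324727 z [ 3.7e-03  3.0e-04 -1.0e+00] F [-1.5  2.4  7.8] t 8.1333 w 0.3901281751498589 52.28358060121536
tool shift frac [-0.015 -0.002  0.021] rows 0.12966958501509754
```

Call:
{"op": "servo_tool", "data": {"increments": [[[-0.03, 0, 0], [0, 0, 0], -1], [[-0.05, 0, 0], [0, 0, 0], -1], [[-0.06, 0, 0], [0, 0, 0], -1], [[-0.06, 0, 0], [0, 0, 0], -1], [[-0.06, 0, 0], [0, 0, 0], -1], [[-0.06, 0, 0], [0, 0, 0], -1], [[-0.06, 0, 0], [0, 0, 0], -1], [[-0.04, 0, 0], [0, 0, 0], -1], [[-0.02, 0, 0], [0, 0, 0], -1], [[0, 0, 0], [0, 0, 0], -1], [[0, 0, 0], [0, 0, 0], -1], [[0, 0, 0], [0, 0, 0], -1]]}}

```text
time_s: 9.13
position: [0.5985, -0.0487, 0.0523]
tool_rot: [2.219, 2.218, 0.005]
force: [3.2, 2.8, 7.0]
grip_width: 0.391
grasp_force: 52.4
```

```bash
python3 -c "
from h import *
delta([.5975,.0398-.1035,.0523])
b=snap('scene','s5');a=snap('top','t5')
A=cv2.resize(a[180:225,340:440],None,fx=8,fy=6,interpolation=cv2.INTER_CUBIC)
B=cv2.resize(b[140:200,260:360],None,fx=8,fy=5.4,interpolation=cv2.INTER_CUBIC)
cv2.imwrite('pics/c5.png',np.vstack([A,B])[:600])"
```

```text
pos [ 0.5985 -0.0487  0.0523] xyaw 89.9678066068844 z [ 4.9e-03 -3.0e-04 -1.0e+00] F [3.2 2.8 7. ] t 9.1333 w 0.39069547447668035 52.40881651639938
tool shift frac [-0.075 -0.005  0.   ] rows 0.3766245907084709
```

View pics/c5.png

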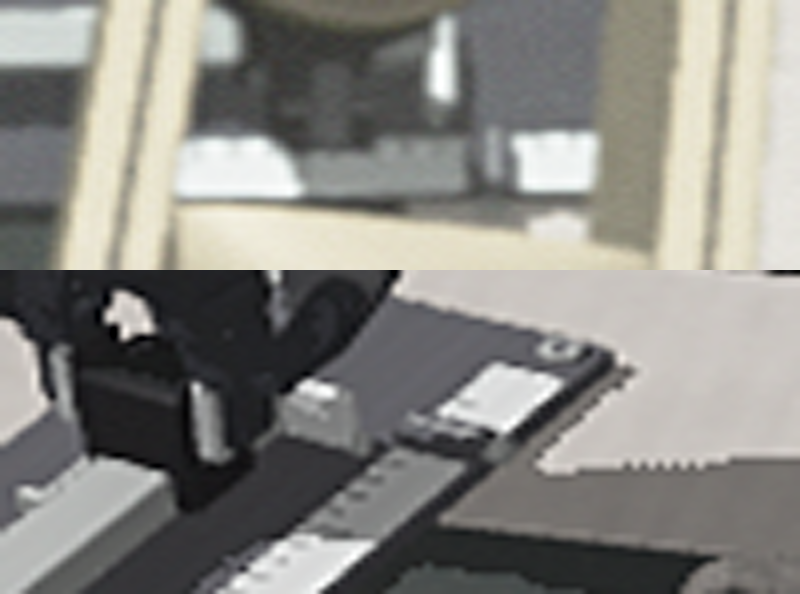

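The arm is about 88 mm out. The end plate is at (440,60) in the upper crop and the clip line at about (494,155) there. I'll go 12 mm further, then take a close look.

Call:
{"op": "servo_tool", "data": {"increments": [[[-0.03, 0, 0], [0, 0, 0], -1], [[-0.02, 0, 0], [0, 0, 0], -1], [[-0.01, 0, 0], [0, 0, 0], -1], [[0, 0, 0], [0, 0, 0], -1], [[0, 0, 0], [0, 0, 0], -1], [[0, 0, 0], [0, 0, 0], -1]]}}

```text
time_s: 9.73
position: [0.5985, -0.0605, 0.0523]
tool_rot: [2.219, 2.218, 0.005]
force: [3.3, 3.3, 6.0]
grip_width: 0.392
grasp_force: 52.4
```

```bash
cat > f.py <<'E'
from h import *
import sys; n=sys.argv[1]
delta([.5975,.0398-.1055,.0523])
b=np.mean([viewer.read_camera('scene')[:,:,::-1] for _ in range(4)],0).astype(np.uint8)
a=np.mean([viewer.read_camera('top')[:,:,::-1] for _ in range(4)],0).astype(np.uint8)
cv2.imwrite(f'pics/{n}a.png',a);cv2.imwrite(f'pics/{n}b.png',b)
g=lambda im:cv2.convertScaleAbs(im,alpha=1.6,beta=20)
B=cv2.resize(g(b[170:205,285:335]),None,fx=16,fy=11,interpolation=cv2.INTER_CUBIC)
A=cv2.resize(g(a[185:220,380:420]),None,fx=20,fy=6,interpolation=cv2.INTER_CUBIC)
cv2.imwrite(f'pics/{n}.png',np.vstack([B,A])[:600])
E
python3 f.py c6
```

```text
pos [ 0.5985 -0.0605  0.0523] xyaw 89.98173063316597 z [ 5.e-03 -3.e-04 -1.e+00] F [3.3 3.3 6. ] t 9.7333 w 0.3916219965709315 52.37041175365448
tool shift frac [-0.026 -0.005 -0.   ] rows 0.13330969473873572
```

View pics/c6.png

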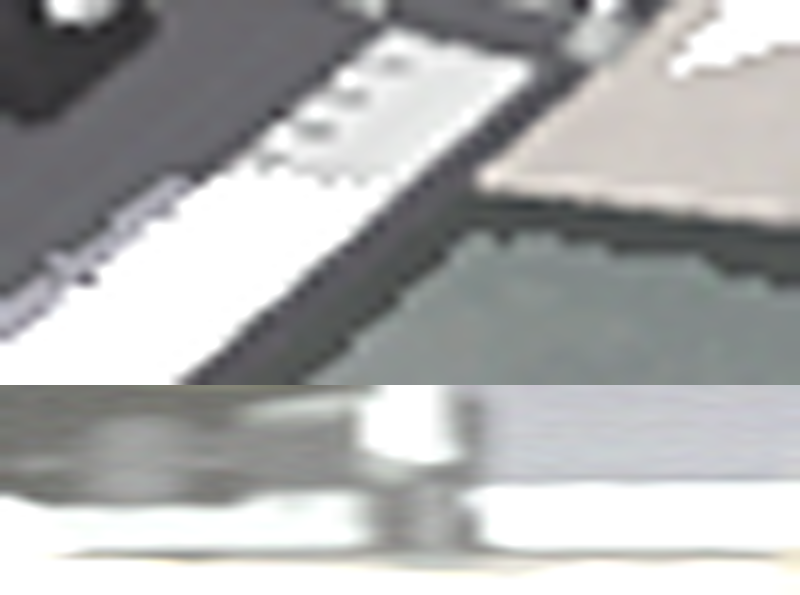

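The scene crop missed the clip. In the top view the plate is at u≈400.6 and the line at u≈401.5, which leaves about 2–5 mm to go. I'll move 3.5 mm and take a correctly aimed last look.

Call:
{"op": "servo_tool", "data": {"increments": [[[-0.01, 0, 0], [0, 0, 0], -1], [[-0.007, 0, 0], [0, 0, 0], -1], [[0, 0, 0], [0, 0, 0], -1], [[0, 0, 0], [0, 0, 0], -1], [[0, 0, 0], [0, 0, 0], -1]]}}

```text
time_s: 10.55
position: [0.5985, -0.0638, 0.0523]
tool_rot: [2.219, 2.218, 0.005]
force: [4.0, 2.7, 5.5]
grip_width: 0.39
grasp_force: 52.4
```

```bash
cat > f2.py <<'E'
from h import *
exec(open('m.py').read().split("print('O'")[0].split('\n',1)[1])
delta([.5975,.0398-.1055,.0523])
w=lambda x,y,z:[*(O+gx*x+gy*y),z]
b=np.mean([viewer.read_camera('scene')[:,:,::-1] for _ in range(4)],0).astype(np.uint8)
a=np.mean([viewer.read_camera('top')[:,:,::-1] for _ in range(4)],0).astype(np.uint8)
g=lambda im,k:cv2.convertScaleAbs(im,alpha=k,beta=10)
B=cv2.resize(g(b[156:182,296:332],1.4),(600,433),interpolation=cv2.INTER_CUBIC)
i0=cv2.imread('pics/scene0.png')
A=cv2.resize(g(a[195:215,385:420],1.2),(398,160),interpolation=cv2.INTER_CUBIC)
H=cv2.resize(cv2.imread('pics/top0.png')[187:217,345:410],(398,160),interpolation=cv2.INTER_CUBIC)
o=np.zeros((600,800,3),np.uint8);o[:433,:600]=B;o[436:596,:398]=A;o[436:596,402:]=H;cv2.imwrite('pics/c7.png',o)
for x in(.118,.1215,.1235):
  for y,z in((-.0345,.0175),(-.0345,.025),(-.047,.025)): print(x,y,z,np.round((proj('scene',w(x,y,z))-[296,156])*16.667),proj('top',w(x,y,z)))
print('plate edges',[np.round((proj('scene',w(x,-.02,.046))-[296,156])*16.667) for x in(.115,.12)])
E
python3 f2.py
```

```text
pos [ 0.5985 -0.0638  0.0523] xyaw 89.98411680219233 z [ 5.1e-03 -3.0e-04 -1.0e+00] F [4.  2.7 5.5] t 10.55 w 0.38987464773740166 52.36534059047699
tool shift frac [-0.009 -0.005 -0.   ] rows 0.053507214140333936
0.118 -0.0345 0.0175 [211. 243.] [398.91430691 201.32421123]
0.118 -0.0345 0.025 [210. 199.] [399.34790824 200.70102427]
0.118 -0.047 0.025 [296. 231.] [399.56265199 205.95597776]
0.1215 -0.0345 0.0175 [225. 226.] [400.400409   201.29064139]
0.1215 -0.0345 0.025 [224. 182.] [400.84177103 200.66728565]
0.1215 -0.047 0.025 [310. 214.] [401.05815117 205.92214611]
0.1235 -0.0345 0.0175 [233. 217.] [401.24959606 201.27145894]
0.1235 -0.0345 0.025 [231. 173.] [401.69539263 200.64800676]
0.1235 -0.047 0.025 [317. 205.] [401.91270781 205.90281406]
plate edges [array([94., 52.]), array([114.,  28.])]
```

View pics/c7.png

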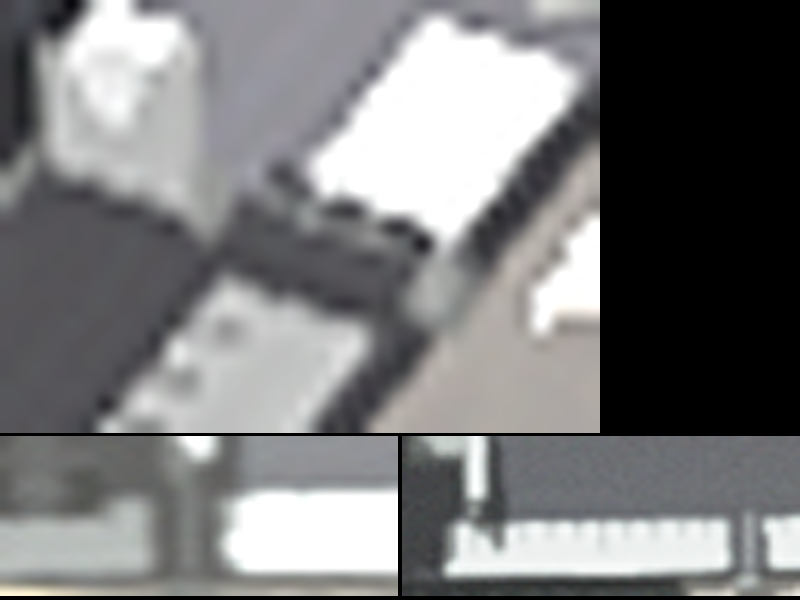

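The light line on the clip runs from (270,185) to (420,245), which matches gauge x≈123.5 in both cameras. The pointer end is near (213,235), roughly 2–4 mm short. I'll refine this with sub-pixel profiles.

```bash
cat > f3.py <<'E'
from h import *
exec(open('m.py').read().split("print('O'")[0].split('\n',1)[1])
loc=lambda p:((p[:2]-O)@gx*1e3,(p[:2]-O)@gy*1e3)
i0=cv2.imread('pics/top0.png',0).astype(float)
a=np.mean([viewer.read_camera('top')[:,:,::-1] for _ in range(6)],0).astype(np.uint8);cv2.imwrite('pics/t8.png',a);a=cv2.cvtColor(a,cv2.COLOR_BGR2GRAY).astype(int)
print('home plate/pointer');
for v in range(180,206,2): print(v,i0[v,350:366].astype(int))
print('now')
for v in range(186,208,2): print(v,a[v,394:410])
print('home clip')
for v in (203,205,207): print(v,i0[v,396:410].astype(int))
for n,u,v,z in(('plateL',355,190,.046),('plateR',359,190,.046),('now400',400,190,.046),('now404',404,190,.046),('line401',401,206,.025),('line402',402,206,.025)): print(n,np.round(loc(ray('top',u,v,z)),1))
E
python3 f3.py
```

```text
home plate/pointer
180 [129 130 127 120 156 235 246 222 151 114 109 110 112 110 108 115]
182 [217 219 219 216 205 218 238 225 156 112 112 109 111 111 113 110]
184 [202 199 203 198 198 209 231 222 146 101 104 112 106 112 114 105]
186 [200 202 200 197 199 207 236 239 179 105 103 109 114 109 111 112]
188 [191 205 203 204 199 202 237 243 196  93  78 106 112 114 111 109]
190 [136 156 150 155 149 183 237 243 186  93  70  93 109 112 111 107]
192 [ 84  74  75  74  90 172 241 242 179  90  73  96 108 112 111 109]
194 [ 69  68  66  59  89 166 240 244 186  90  69  93 110 110 108 109]
196 [ 65  71  71  67  81 162 241 247 191  96  63  87 103 110 108 110]
198 [ 69  70  73  63  75 138 197 201 147  87  64  72 102 114 111 113]
200 [ 72  69  69  65  75 103 143 124  78  65  65  76  96 110 107 107]
202 [ 67  68  68  86 115 124 124  97  79  71  70  79 112 122 124 127]
204 [ 69  78 116 164 225 236 194 155 138 129 111 145 219 233 223 233]
now
186 [ 59  65  73  86  97 110 133 160 177 139 105 106 112 111 112 113]
188 [ 90 106 113 117 115 123 177 233 226 149  90  96 111 113 111 112]
190 [ 90  96  95  92  90 12
[... 226 characters left out ...]
3  97  79 103 116 116 114]
198 [ 76  77  77  77  78  93 109 114 114  96  75  80 104 113 115 117]
200 [ 72  77  74  76  75  84  98  97  84  74  73  80  99 108 107 108]
202 [ 78  95 100  96  80  76  82  94  91  81  95 114 151 186 212 221]
204 [114 138 149 135 100  77  82  97  89  87 117 167 227 230 238 243]
206 [143 145 149 133  99  77  81  98  87  81 113 172 233 242 241 241]
home clip
203 [229 210 155 109 122 163 141 135 207 237 229 225 236 243]
205 [241 229 163 112 125 159 143 121 174 233 240 233 236 240]
207 [240 228 162 112 119 160 143 107 139 226 241 240 238 238]
plateL [ 13.5 -11.1]
plateR [ 22.8 -11.3]
now400 [117.5 -13.5]
now404 [126.7 -13.7]
line401 [121.4 -47.2]
line402 [123.7 -47.2]
```

The sub-pixel result puts the line at gauge x = 121.9 and the pointer at about 121.2 (home reading 18.6 against a true 18). About 1 mm remains.

Call:
{"op": "servo_tool", "data": {"increments": [[[-0.005, 0, 0], [0, 0, 0], -1], [[0, 0, 0], [0, 0, 0], -1], [[0, 0, 0], [0, 0, 0], -1], [[0, 0, 0], [0, 0, 0], -1], [[0, 0, 0], [0, 0, 0], -1], [[0, 0, 0], [0, 0, 0], -1]]}}

```text
time_s: 11.75
position: [0.5985, -0.0648, 0.0523]
tool_rot: [2.219, 2.219, 0.005]
force: [4.2, 3.6, 6.8]
grip_width: 0.391
grasp_force: 52.4
```

```bash
python3 -c "
from h import *
delta([.5985,-.0648,.0523])
print(env.hand_in())"
```

```text
pos [ 0.5985 -0.0648  0.0523] xyaw 89.98880074470584 z [ 5.1e-03 -2.0e-04 -1.0e+00] F [4.2 3.6 6.8] t 11.75 w 0.39106081153625166 52.35391616821289
tool shift frac [-0. -0. -0.] rows 0.0011952873155059826
the job is handed in; nothing more can be done
None
```

I swung the counter lever to its stop and let it spring back, then drew the arm out about 104 mm and held it with the pointer within about 1 mm of the marker line by my camera measurement; the job was handed in at 11.75 s, and no verdict came back.

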